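# Fetch the stain-remover carton from behind the bottles

### The arm

A 6-joint arm with a two-finger parallel gripper is mounted at the origin on the work surface. World frame = base frame: x ahead of the robot, y to its left, z up, the work surface at z = 0. Lengths are in mm, angles in rad, forces in N, time in s.
With the tool pointing down it reaches from about 350 to 975 mm from the base axis. Payload 7.1 kg.
Tool frame: the origin (TCP) lies at the very end of the fingers, on their centre line; the grasp point (between the pads) lies 19 mm behind it (ctrl.tcp_to_grasp is the distance from the TCP to the grasp point, in mm); z points along the fingers, x is the direction in which the jaws open and shut, and the axes are right-handed (so a half turn about z gives the same grasp; the last joint's range is limited). The gripper opens to 88 mm and grips with 3 to 60 N. Pads are 20 mm wide; open, the fingers measure 115 mm over their backs; the gripper's body (75 mm by 178 mm) begins 61 mm behind the grasp point.
Start: joints at [-1.301, 0.423, 1.63, -0, 1.089, -0.019], TCP at [178.019, -599.094, 222.675] pointing down, gripper open.
Joint ranges: [-3, 3], [-0.9, 2.11], [0.09, 2.58], [-1.31, 4.45], [0.11, 2.69], [-2.54, 2.54]. Speed limits (rad/s): [2.39, 2.39, 3.01, 3.14, 3.14, 3.14].

### API

Orientations are given as a rotation vector (axis times angle).
In Python, from workcell import get_obs, viewer, ctrl, masks_of gives the robot as it stands. The module is installed in compiled form; this text tells all that it offers.
- The arm moves only by the shell command python3 -m inch 'ROWS'. ROWS is JSON, a list of rows, each an object of numbers: "tx", "ty", "tz": the shift along the tool's x, y, z in cm; "ax", "ay", "az": the turn, a rotation vector about the tool's x, y, z in degrees; "jaw": the opening, from 0 (shut) to 1 (fully open). In form: [{"tx": .., "ty": .., "tz": .., "ax": .., "ay": .., "az": .., "jaw": ..}, ...]. A call has 1 to 12 rows; each row shifts and turns the commanded pose from where the row before left it, along the tool's axes as they then stand; what a row does not reach is not made up. A row lasts 1/8 s, in which the tool goes at most 62.5 mm and 10.7 degrees, less where a joint would pass 70% of its speed; a pose out of reach is approached as far as the arm can. A call is refused whole if a number of a shift passes 6.25 or a number of a turn 10.7, either way. A call with a gripper value outside its range is refused whole. The fingers move at their own pace and stop on an object; the grip force is fixed at half the most. Time passes only in rows, so rows that do not move let the fingers close. It gives the time, the measured TCP pose, the force and the opening at its end, in the units of the state.
- get_obs(): the state, without advancing time (a new reading comes with each control period).
- viewer.get_image(name): name is "scene" or "top" or "wrist"; returns (picture, depth): 400x640x3 uint8, red, green, blue; 400x640 float32, mm along the optical axis (not along the pixel's ray), 0 where there is no reading.
- viewer.get_calibration(name): a dict with "fx", "fy", "cx", "cy" (pixels), "distortion" ([k1, k2, p1, p2, k3] as OpenCV has them; the pictures are not rectified), "rvec" (rotation vector, rad) and "tvec" (3), from world to camera coordinates, as OpenCV has them. Camera axes: x right, y down, z forward; pixel columns grow to the right and rows downward; lengths in mm; the calibration is good to about 2 mm. A picture is of the moment at which its call begins: read the wrist's pose just before it. get_calibration takes no time and is no camera call; for the wrist camera it gives the pose at the moment of the call.
- ctrl.close_job(): hands the job in, once; it reports no verdict.
Trained networks look in the newest picture that a camera, given by its name, has taken for a name from the list of things; names that differ only in an ending like _2 or _b are one class to them, and where a whole thing is asked for, a point or a joint stands for the part that bears it (a point fixed in the world has none). Each returns a list of dicts, best first, with "score" (0 to 1); they miss things now and then, are a little off and sometimes report something else, mostly with a low value. They report only what shows in the picture. A call takes as long as a camera call.
- masks_of(camera, thing): "pixels" (400x640 bool, what is visible of it) and "location" ([column, row] in pixels, amid what is visible of it).
The state is a dict: "t": time; "qpos": joint angles; "qvel": joint speeds; "joint_torque": joint torques, N m; "ee_pos": TCP position; "orientation": TCP orientation; "ft_force": force on the tool from outside, world axes, zero at the start; "moment": the same for the moment, N m; "width": finger opening in mm.
Only numpy, scipy, OpenCV 4.12 (cv2) and the standard library are available. Lean on these libraries where they do the work, as an engineer would, in place of code of your own. Each camera call takes 0.05 s, during which the arm holds its last target. There are 200 camera calls.

### The job

A customer's order needs the red carton of stain remover, which stands in the back row of the grey supply tray: set the two bottles that stand right in front of it aside on the black drip mat, then take the red carton out and stand it upright in the yellow order tray. After that put the two bottles back exactly where each one stood before. Do not drop or knock over anything, and leave the third bottle, the green carton, the cup and the brush as they are.

Things in the scene. Friction and masses are not known exactly. Their poses are not given: they have to be found in the camera images.
- detergent_bottle: Blue bottle of liquid detergent with an orange cap. Round, 72 mm across the body, 200 mm tall with its ribbed dosing cap, which is 41 mm across and 38 mm high (the top of the bottle; grip it there); about 0.4 to 0.7 kg. Origin: centre of the underside, z up along the bottle.
- softener_bottle: Pink bottle of fabric softener with a purple cap. Round, 72 mm across the body, 205 mm tall with its ribbed dosing cap, which is 41 mm across and 38 mm high (the top of the bottle; grip it there); about 0.4 to 0.7 kg. Origin: centre of the underside, z up along the bottle.
- bleach_bottle: White bottle of bleach with a green cap. Round, 72 mm across the body, 190 mm tall with its ribbed dosing cap, which is 41 mm across and 38 mm high (the top of the bottle; grip it there); about 0.4 to 0.7 kg. Origin: centre of the underside, z up along the bottle.
- stain_carton: Red carton of stain remover with a yellow stripe: the one to fetch. Rigid upright carton, 45 mm (x) by 76 mm (y) by 110 mm tall, about 0.16 kg. Origin: centre of the underside, z up; the faces across x look to the front and back of the supply tray. Its neighbour stands about 9 mm beside it, so it is gripped across its 45 mm, front and back.
- starch_carton: Green carton of starch with a white stripe: it stays. Rigid upright carton, 45 mm (x) by 76 mm (y) by 110 mm tall, about 0.16 kg. Origin: centre of the underside, z up; the faces across x look to the front and back of the supply tray. Its neighbour stands about 9 mm beside it, so it is gripped across its 45 mm, front and back.
- supply_tray: Fixed grey spill tray, 160 (x) by 290 mm (y), rim 22 mm high, floor 5 mm above the counter. Origin: centre of its underside; its x points from front row to back row. Three bottles in front, in any order (x about -35, y about -85, 0, 85 mm); two cartons behind (x about 32, y about -42 and 42 mm), each right behind two neighbouring bottles, about 8 mm from them.
- drip_mat: Side area: fixed flat black ribbed rubber drip mat, 220 mm (x) by 120 mm (y), top 4 mm above the counter; room for two bottles side by side along its x. Origin: centre of its underside.
- order_tray: Destination: fixed open yellow order tray, 150 mm by 150 mm outside, wall 4 mm, rim 32 mm high, floor 4 mm above the counter; empty. Origin: centre of its underside.
- dosing_cup: Small light-blue dosing cup, 64 mm across, 55 mm high, standing loose on the counter in front of the supply tray: leave it alone. Origin: centre of its underside.
- lint_brush: Wooden hand brush, 160 mm (y) by 46 mm by 40 mm high, lying loose on the counter beyond the supply tray, its length roughly along y: leave it alone. Origin: centre of its underside.

How it is judged (in metres and radians):
On the way, in this order (a step that is already met when the one before it is completed fails the run):
1. the two bottles in front of the red carton stand released on the drip mat (centre on the mat), the third bottle and the red carton still in their places (((distance of detergent_bottle from where it was at the start of the episode below 0.015 m and horizontal distance between detergent_bottle and stain_carton above 0.118 m) or (x of detergent_bottle in the frame of drip_mat between -0.105 and 0.105 m and y of detergent_bottle in the frame of drip_mat between -0.055 and 0.055 m and z of detergent_bottle in the frame of drip_mat between -0.003 and 0.01 m and angle between detergent_bottle's own z axis and vertical below 0.1 rad and linear speed of detergent_bottle below 0.03 m/s and contact force between the fingers and detergent_bottle below 0.1 N)) and ((distance of softener_bottle from where it was at the start of the episode below 0.015 m and horizontal distance between softener_bottle and stain_carton above 0.118 m) or (x of softener_bottle in the frame of drip_mat between -0.105 and 0.105 m and y of softener_bottle in the frame of drip_mat between -0.055 and 0.055 m and z of softener_bottle in the frame of drip_mat between -0.003 and 0.01 m and angle between softener_bottle's own z axis and vertical below 0.1 rad and linear speed of softener_bottle below 0.03 m/s and contact force between the fingers and softener_bottle below 0.1 N)) and ((distance of bleach_bottle from where it was at the start of the episode below 0.015 m and horizontal distance between bleach_bottle and stain_carton above 0.118 m) or (x of bleach_bottle in the frame of drip_mat between -0.105 and 0.105 m and y of bleach_bottle in the frame of drip_mat between -0.055 and 0.055 m and z of bleach_bottle in the frame of drip_mat between -0.003 and 0.01 m and angle between bleach_bottle's own z axis and vertical below 0.1 rad and linear speed of bleach_bottle below 0.03 m/s and contact force between the fingers and bleach_bottle below 0.1 N)) and distance of stain_carton from where it was at the start of the episode below 0.015 m), for 0.2 s.
2. the red carton stands upright and released on the floor of the order tray (x of stain_carton in the frame of order_tray between -0.052 and 0.052 m and y of stain_carton in the frame of order_tray between -0.052 and 0.052 m and z of stain_carton in the frame of order_tray between -0.003 and 0.012 m and angle between stain_carton's own z axis and vertical below 0.1 rad and linear speed of stain_carton below 0.03 m/s and contact force between the fingers and stain_carton below 0.1 N), for 0.2 s.
At the end, for the whole second after the job is handed in: The red carton stands upright inside the order tray, on its floor; all three bottles and the green carton stand upright within 15 mm of where each stood at the start; cup and brush within 20 mm of where they were; everything released and at rest (all of step 2 and distance of each of detergent_bottle, softener_bottle, bleach_bottle, starch_carton from where it was at the start of the episode below 0.015 m and angle between each of detergent_bottle, softener_bottle, bleach_bottle, starch_carton's own z axis and vertical below 0.1 rad and linear speed of each of detergent_bottle, softener_bottle, bleach_bottle, starch_carton below 0.03 m/s and contact force between the fingers and detergent_bottle below 0.1 N and contact force between the fingers and softener_bottle below 0.1 N and contact force between the fingers and bleach_bottle below 0.1 N and contact force between the fingers and starch_carton below 0.1 N and distance of each of dosing_cup, lint_brush from where it was at the start of the episode below 0.02 m); the robot touches nothing.
It fails at once if a bottle or a carton is tipped by more than 0.5 rad (angle between any of detergent_bottle, softener_bottle, bleach_bottle, stain_carton, starch_carton's own z axis and vertical above 0.5 rad).
It fails at once if a bottle or the red carton is dropped (moving faster than 0.7 m/s while the fingers do not touch it) ((linear speed of detergent_bottle above 0.7 m/s and contact force between the fingers and detergent_bottle below 0.05 N) or (linear speed of softener_bottle above 0.7 m/s and contact force between the fingers and softener_bottle below 0.05 N) or (linear speed of bleach_bottle above 0.7 m/s and contact force between the fingers and bleach_bottle below 0.05 N) or (linear speed of stain_carton above 0.7 m/s and contact force between the fingers and stain_carton below 0.05 N)).
It fails at once if the third bottle, which is not in front of the red carton, is lifted out, or all three bottles are away at once ((z of detergent_bottle in the frame of supply_tray above 0.02 m and distance of detergent_bottle from where it was at the start of the episode below 0.03 m and horizontal distance between detergent_bottle and stain_carton above 0.12 m and distance of stain_carton from where it was at the start of the episode below 0.015 m) or (z of softener_bottle in the frame of supply_tray above 0.02 m and distance of softener_bottle from where it was at the start of the episode below 0.03 m and horizontal distance between softener_bottle and stain_carton above 0.12 m and distance of stain_carton from where it was at the start of the episode below 0.015 m) or (z of bleach_bottle in the frame of supply_tray above 0.02 m and distance of bleach_bottle from where it was at the start of the episode below 0.03 m and horizontal distance between bleach_bottle and stain_carton above 0.12 m and distance of stain_carton from where it was at the start of the episode below 0.015 m) or distance of each of detergent_bottle, softener_bottle, bleach_bottle from where it was at the start of the episode above 0.03 m).
It fails at once if the green carton is moved by more than 20 mm (distance of starch_carton from where it was at the start of the episode above 0.02 m).
It fails at once if the cup or the brush is moved by more than 20 mm (distance of any of dosing_cup, lint_brush from where it was at the start of the episode above 0.02 m).
It also fails if it takes over 112 s, if anything falls off the work surface, if the arm or the gripper's body presses on something with over 40 N, if the wrist force passes 120 N, or if a joint passes its speed limit or range.

## Working session

There is one attempt and no reset: what is moved stays moved. The work goes in short steps, Python scripts to look and compute and a shell command to move; the robot and the scene stay as the last step left them, time stands still between calls to the robot, and variables do not carry over. Pictures are saved under pics/ and viewed, about 12 in all and at most 16, crops included, and the job is handed in when it is done.

```bash
mkdir -p pics; cat > h.py <<'E'
import numpy as np, cv2
from workcell import get_obs, viewer, ctrl, masks_of
def cal(n):
    c=viewer.get_calibration(n);K=np.array([[c['fx'],0,c['cx']],[0,c['fy'],c['cy']],[0,0,1.]])
    R=cv2.Rodrigues(np.array(c['rvec'],float))[0];return K,np.array(c['distortion'],float),R,np.array(c['tvec'],float).ravel()
def cloud(n,dep,m,C=None):
    K,D,R,t=C or cal(n);v,u=np.nonzero(m&(dep>0));z=dep[v,u]
    p=cv2.undistortPoints(np.c_[u,v].astype(np.float64)[:,None],K,D)[:,0]
    return (np.c_[p*z[:,None],z]-t)@R, np.c_[u,v]
def shot(n,f=None):
    C=cal(n);i,d=viewer.get_image(n)
    if f: cv2.imwrite('pics/'+f,i[...,::-1])
    return i,d,C
E
python3 - <<'E'
from h import *
names="detergent_bottle softener_bottle bleach_bottle stain_carton starch_carton supply_tray drip_mat order_tray dosing_cup lint_brush".split()
print(get_obs())
for n in ("top","scene"):
    i,d,C=shot(n,n+'0.png')
    print(n,'campos',(-C[2].T@C[3]).round())
    for k in names:
        r=masks_of(n,k)
        for q in r[:2]:
            P,_=cloud(n,d,q['pixels'],C)
            if len(P)<20: continue
            zt=np.percentile(P[:,2],98);T=P[P[:,2]>zt-6]
            print(k,round(q['score'],2),np.round(q['location']),len(P),'ztop',zt.round(1),'top mid',((T.min(0)+T.max(0))/2).round(1)[:2],'med',np.median(T,0).round(1)[:2],'ext',np.percentile(P,2,0).round(),np.percentile(P,98,0).round())
E
```

```text
{'t': 0.0, 'qpos': array([-1.30096884e+00,  4.23800758e-01,  1.63070862e+00,  8.33114921e-06,
        1.08857416e+00, -1.90205787e-02]), 'qvel': array([ 0.0006269 ,  0.00036901, -0.00163007, -0.00088134,  0.00048406,
       -0.0016471 ]), 'joint_torque': array([-3.16140859e-05, -5.44629407e+01, -2.73665231e+01,  6.43742108e-02,
        2.28533515e-02, -1.04116730e-04]), 'ee_pos': array([ 177.89555968, -598.56454324,  221.91939824]), 'orientation': array([-2.51728795e+00,  1.87805305e+00,  1.84243040e-03]), 'ft_force': array([-0.17118606, -0.58013517, -0.07010879]), 'moment': array([-0.0248918 ,  0.00760001,  0.05349335]), 'width': 87.83437617345618}
top campos [524.   7. 994.]
detergent_bottle 0.86 [367. 215.] 1059 ztop 207.8 top mid [554.3 -84.2] med [554.3 -83.5] ext [ 522. -112.   55.] [585. -49. 208.]
detergent_bottle 0.35 [283. 214.] 1045 ztop 198.1 top mid [560.7  87.8] med [559.9  87.9] ext [527.  53.  61.] [591. 119. 198.]
softener_bottle 0.72 [329. 214.] 1036 ztop 212.9 top mid [ 5.566e+02 -4.000e-01] med [5.571e+02 2.000e-01] ext [522. -32.   8.] [586.  33. 213.]
bleach_bot
[... 1820 characters left out ...]
2 top mid [ 5.628e+02 -1.000e-01] med [564.2   0.6] ext [550. -31.  72.] [597.  32. 210.]
drip_mat 0.67 [202. 162.] 2741 ztop 6.0 top mid [ 467.7 -299.1] med [ 477.5 -297.4] ext [ 365. -362.   -1.] [ 575. -235.    6.]
drip_mat 0.24 [287. 197.] 1239 ztop 116.0 top mid [631.7 -43.5] med [632.3 -42.1] ext [611. -80.  14.] [654.  -7. 116.]
order_tray 0.81 [418. 146.] 3060 ztop 32.2 top mid [437.9 295.3] med [444.  295.4] ext [356. 211.  -1.] [520. 379.  32.]
dosing_cup 0.79 [336. 133.] 428 ztop 111.0 top mid [557.6  73.3] med [565.4  67.2] ext [377.  50.   0.] [489. 104. 111.]
lint_brush 0.64 [319. 276.] 1661 ztop 41.8 top mid [808.   26.7] med [808.2  27.9] ext [784. -48.   0.] [832. 103.  42.]
```

```bash
python3 - <<'E'
from h import *
from scipy.spatial.transform import Rotation as R
i,d,C=shot('wrist','w0.png')
s=get_obs();print(R.from_rotvec(s['orientation']).as_matrix().round(3),(-C[2].T@C[3]).round(),C[2].round(2))
# yaw of tray etc via top masks
i,d,C=shot('top')
def rect(k,lo,hi):
    for q in masks_of('top',k)[:1]:
        P,_=cloud('top',d,q['pixels'],C);P=P[(P[:,2]>lo)&(P[:,2]<hi)]
        print(k,q['score'],cv2.minAreaRect(P[:,:2].astype(np.float32)))
rect('order_tray',30,40);rect('starch_carton',110,125);rect('lint_brush',35,50);rect('supply_tray',15,30)
E
```

```text
[[ 0.285 -0.959  0.   ]
 [-0.959 -0.285  0.   ]
 [-0.    -0.    -1.   ]] [ 245. -579.  385.] [[ 0.29 -0.96 -0.  ]
 [-0.93 -0.28  0.26]
 [-0.25 -0.07 -0.97]]
order_tray 0.98 ((431.39447021484375, 294.0067443847656), (151.7305450439453, 179.87193298339844), 12.229751586914062)
starch_carton 0.8 ((626.6290893554688, 40.587066650390625), (76.0859603881836, 44.373661041259766), 88.48518371582031)
lint_brush 0.74 ((801.3555297851562, 26.25348663330078), (156.76087951660156, 46.50307083129883), 86.78021240234375)
supply_tray 0.66 ((591.94482421875, -0.3577423095703125), (293.7169189453125, 168.66456604003906), 88.19951629638672)
```

View pics/top0.png

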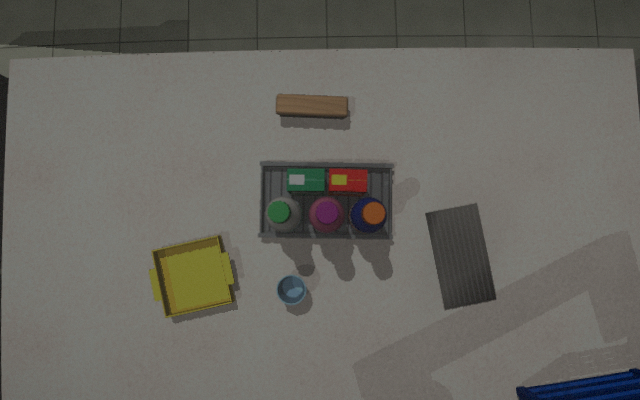

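View pics/scene0.png

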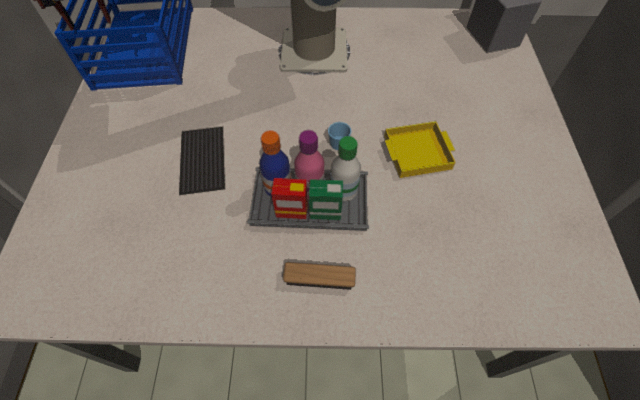

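```bash
cat >> h.py <<'E'
from scipy.spatial.transform import Rotation as Ro
def pose():
    s=get_obs();M=Ro.from_rotvec(s['orientation']).as_matrix();return s['ee_pos'],M
def to(tgt,psi=None):
    p,M=pose();print('tcp',p.round(1),'psi',np.degrees(np.arctan2(M[1,0],M[0,0])).round(2),'tilt z',M[:,2].round(4),'delta cm tool',((np.array(tgt)-p)@M/10).round(2))
E
python3 -m inch '[{"tz":-1,"az":-10.2},{"tz":-1,"az":-10.2},{"tz":-1,"az":-10.2},{"tz":-1,"az":-10.2},{"tz":-1,"az":-10.2},{"tz":-1,"az":-10.2},{"tz":-1,"az":-10.2}]'
python3 -m inch '[{"tx":3,"ty":-4.2},{"tx":3,"ty":-4.2},{"tx":3,"ty":-4.2},{"tx":3,"ty":-4.2},{"tx":3,"ty":-4.2},{"tx":3,"ty":-4.2},{"tx":3,"ty":-4.2},{"tx":3,"ty":-4.2},{"tx":3,"ty":-4.2},{"tx":3,"ty":-4.2},{"tx":3,"ty":-4.2},{"tx":3,"ty":-4.2}]'
python3 -c "
from h import *
to([557,-84,300])"
```

```text
tcp [ 178.  -599.1  222.7] psi -73.45 tilt z [-0.e+00  1.e-04 -1.e+00] delta cm tool [-38.58 -51.    -7.73]$[0]: bad value
$[0]: bad value
```

```bash

python3 -m inch '[{"tx":0,"ty":0,"tz":-1,"ax":0,"ay":0,"az":-10.2,"jaw":1},{"tx":0,"ty":0,"tz":-1,"ax":0,"ay":0,"az":-10.2,"jaw":1},{"tx":0,"ty":0,"tz":-1,"ax":0,"ay":0,"az":-10.2,"jaw":1},{"tx":0,"ty":0,"tz":-1,"ax":0,"ay":0,"az":-10.2,"jaw":1},{"tx":0,"ty":0,"tz":-1,"ax":0,"ay":0,"az":-10.2,"jaw":1},{"tx":0,"ty":0,"tz":-1,"ax":0,"ay":0,"az":-10.2,"jaw":1},{"tx":0,"ty":0,"tz":-1,"ax":0,"ay":0,"az":-10.2,"jaw":1}]'; python3 -c "
from h import *
to([557,-84,300])"
```

```text
t: 2.28
ee_pos: [178.0, -599.1, 293.0]
orientation: [-3.141, 0.047, 0.0]
ft_force: [1.4, -0.7, 0.2]
width: 87.9
tcp [ 178.  -599.1  293. ] psi -1.72 tilt z [-0.  0. -1.] delta cm tool [ 36.34 -52.62  -0.7 ]
```

```bash

python3 -m inch '[{"tx":3,"ty":-4.3,"tz":0,"ax":0,"ay":0,"az":0,"jaw":1},{"tx":3,"ty":-4.3,"tz":0,"ax":0,"ay":0,"az":0,"jaw":1},{"tx":3,"ty":-4.3,"tz":0,"ax":0,"ay":0,"az":0,"jaw":1},{"tx":3,"ty":-4.3,"tz":0,"ax":0,"ay":0,"az":0,"jaw":1},{"tx":3,"ty":-4.3,"tz":0,"ax":0,"ay":0,"az":0,"jaw":1},{"tx":3,"ty":-4.3,"tz":0,"ax":0,"ay":0,"az":0,"jaw":1},{"tx":3,"ty":-4.3,"tz":0,"ax":0,"ay":0,"az":0,"jaw":1},{"tx":3,"ty":-4.3,"tz":0,"ax":0,"ay":0,"az":0,"jaw":1},{"tx":3,"ty":-4.3,"tz":0,"ax":0,"ay":0,"az":0,"jaw":1},{"tx":3,"ty":-4.3,"tz":-0.4,"ax":0,"ay":0,"az":0,"jaw":1},{"tx":3,"ty":-4.3,"tz":-0.3,"ax":0,"ay":0,"az":0,"jaw":1},{"tx":3.3,"ty":-3.5,"tz":0,"ax":0,"ay":0,"az":0,"jaw":1}]'; python3 - <<'E'
from h import *
to([557,-84,300])
i,d,C=shot('wrist','w1.png')
for k in ('detergent_bottle','softener_bottle','bleach_bottle','stain_carton'):
    for q in masks_of('wrist',k)[:2]:
        P,uv=cloud('wrist',d,q['pixels'],C)
        if len(P)<20: continue
        zt=np.percentile(P[:,2],98);T=P[P[:,2]>zt-5]
        print(k,round(q['score'],2),q['location'],'ztop',zt.round(1),'mid',((T.min(0)+T.max(0))/2).round(1),'ext',(T.max(0)-T.min(0)).round(1))
E
```

```text
t: 3.78
ee_pos: [560.0, -102.7, 300.2]
orientation: [3.141, -0.055, 0.001]
ft_force: [-0.4, -0.8, 0.3]
width: 87.3
tcp [ 560.  -102.7  300.2] psi -2.01 tilt z [ 8.e-04 -2.e-04 -1.e+00] delta cm tool [-0.36 -1.86  0.02]
softener_bottle 0.83 [309.4, 72.2] ztop 211.9 mid [558.9   0.9 210.1] ext [39.1 39.5  6.1]
bleach_bottle 0.84 [311.5, 13.6] ztop 131.5 mid [561.8  64.3 130.7] ext [31.8  6.6  8.4]
stain_carton 0.73 [375.3, 120.1] ztop 117.2 mid [626.9 -42.6 115.4] ext [47.9 76.4  6. ]
```

View pics/w1.png

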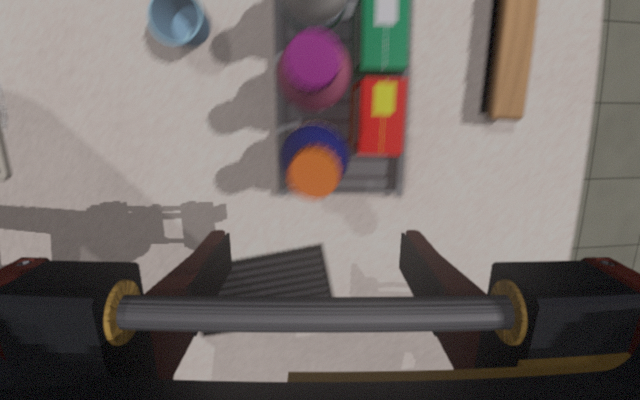

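The wrist view shows the orange cap at about (315,172), the purple cap at (312,60) and the red carton at (382,115). The network missed the detergent bottle, so I measure its cap by colour.

```bash
cat >> h.py <<'E'
def caps(n,i,d,C):
    hsv=cv2.cvtColor(i,cv2.COLOR_RGB2HSV)
    for k,h0,h1 in (('orange',7,17),('purple',135,163),('green',55,80)):
        m=(hsv[...,0]>=h0)&(hsv[...,0]<=h1)&(hsv[...,1]>140)&(hsv[...,2]>60)
        P,uv=cloud(n,d,m,C);P=P[(P[:,2]>150)&(P[:,2]<230)]
        if len(P)<30: continue
        zt=np.percentile(P[:,2],95);T=P[P[:,2]>zt-5];c,r=cv2.minEnclosingCircle(T[:,:2].astype(np.float32))
        print(n,k,'ztop',zt.round(1),'mid',((T.min(0)+T.max(0))/2).round(1),'circ',np.round(c,1),round(r,1),len(T))
E
python3 - <<'E'
from h import *
for n in ('wrist','top','scene'):
    i,d,C=shot(n); caps(n,i,d,C)
E
```

```text
wrist orange ztop 206.7 mid [556.7 -82.4 204.9] circ [556.8 -82.1] 20.0 1975
wrist purple ztop 211.8 mid [5.591e+02 4.000e-01 2.099e+02] circ [5.59e+02 5.00e-01] 19.7 2219
top orange ztop 207.3 mid [555.3 -74.7 205.9] circ [555.3 -79.8] 19.2 175
top purple ztop 212.9 mid [556.5  -1.2 211.4] circ [ 5.567e+02 -5.000e-01] 18.9 182
scene orange ztop 205.2 mid [560.7 -83.1 204. ] circ [560.1 -84.5] 20.4 192
scene purple ztop 210.5 mid [563.2   1.  209.2] circ [ 5.63e+02 -1.00e-01] 19.2 179
scene green ztop 195.9 mid [567.5  88.3 193.8] circ [567.2  88.3] 19.2 168
```

```bash

python3 -m inch '[{"tx":-0.18,"ty":-0.98,"tz":1,"ax":0,"ay":0,"az":0,"jaw":1},{"tx":-0.18,"ty":-0.98,"tz":1,"ax":0,"ay":0,"az":0,"jaw":1},{"tx":0,"ty":0,"tz":2.5,"ax":0,"ay":0,"az":0,"jaw":1},{"tx":0,"ty":0,"tz":2.5,"ax":0,"ay":0,"az":0,"jaw":1},{"tx":0,"ty":0,"tz":2,"ax":0,"ay":0,"az":0,"jaw":1},{"tx":0,"ty":0,"tz":0,"ax":0,"ay":0,"az":0,"jaw":1},{"tx":0,"ty":0,"tz":0,"ax":0,"ay":0,"az":0,"jaw":1}]'; python3 - <<'E'
from h import *
to([557,-83,171])
i,d,C=shot('wrist'); caps('wrist',i,d,C)
E
```

```text
t: 5.05
ee_pos: [556.3, -84.5, 210.0]
orientation: [3.141, -0.056, 0.001]
ft_force: [-0.1, 0.0, 0.5]
width: 87.8
tcp [556.3 -84.5 210. ] psi -2.04 tilt z [ 3.e-04 -0.e+00 -1.e+00] delta cm tool [ 0.07 -0.15  3.9 ]
wrist orange ztop 206.6 mid [556.8 -82.1 204.6] circ [557.3 -81.8] 19.9 3895
wrist purple ztop 211.7 mid [559.2   1.  210.7] circ [558.9   1. ] 19.9 5585
```

```bash

python3 -m inch '[{"tx":0.05,"ty":-0.2,"tz":1.3,"ax":0,"ay":0,"az":0,"jaw":1},{"tx":0,"ty":0,"tz":1.3,"ax":0,"ay":0,"az":0,"jaw":1},{"tx":0,"ty":0,"tz":1.3,"ax":0,"ay":0,"az":0,"jaw":1},{"tx":0,"ty":0,"tz":0,"ax":0,"ay":0,"az":0,"jaw":1},{"tx":0,"ty":0,"tz":0,"ax":0,"ay":0,"az":0,"jaw":0},{"tx":0,"ty":0,"tz":0,"ax":0,"ay":0,"az":0,"jaw":0},{"tx":0,"ty":0,"tz":0,"ax":0,"ay":0,"az":0,"jaw":0},{"tx":0,"ty":0,"tz":0,"ax":0,"ay":0,"az":0,"jaw":0},{"tx":0,"ty":0,"tz":0,"ax":0,"ay":0,"az":0,"jaw":0},{"tx":0,"ty":0,"tz":0,"ax":0,"ay":0,"az":0,"jaw":0}]'; python3 - <<'E'
from h import *
to([557,-83,171]);print(get_obs()['width'])
E
```

```text
t: 6.35
ee_pos: [556.9, -82.7, 170.8]
orientation: [3.141, -0.056, 0.001]
ft_force: [0.6, 0.7, 0.2]
width: 39.9
tcp [556.9 -82.7 170.8] psi -2.06 tilt z [ 6.e-04 -0.e+00 -1.e+00] delta cm tool [ 0.01  0.03 -0.02]
39.87867219300173
```

```bash

python3 -m inch '[{"tx":0,"ty":0,"tz":-0.4,"ax":0,"ay":0,"az":0,"jaw":0},{"tx":0,"ty":0,"tz":-1,"ax":0,"ay":0,"az":0,"jaw":0},{"tx":0,"ty":0,"tz":-1.5,"ax":0,"ay":0,"az":0,"jaw":0},{"tx":0,"ty":0,"tz":-1.5,"ax":0,"ay":0,"az":0,"jaw":0},{"tx":0,"ty":0,"tz":-0.8,"ax":0,"ay":0,"az":0,"jaw":0},{"tx":0,"ty":0,"tz":-0.3,"ax":0,"ay":0,"az":0,"jaw":0}]'
python3 -m inch '[{"tx":-0.47,"ty":0.8,"tz":0,"ax":0,"ay":0,"az":0,"jaw":0},{"tx":-1.06,"ty":1.8,"tz":0,"ax":0,"ay":0,"az":0,"jaw":0},{"tx":-1.53,"ty":2.6,"tz":0,"ax":0,"ay":0,"az":0,"jaw":0},{"tx":-1.71,"ty":2.9,"tz":0,"ax":0,"ay":0,"az":0,"jaw":0},{"tx":-1.71,"ty":2.9,"tz":0,"ax":0,"ay":0,"az":0,"jaw":0},{"tx":-1.71,"ty":2.9,"tz":0,"ax":0,"ay":0,"az":0,"jaw":0},{"tx":-1.71,"ty":2.9,"tz":0,"ax":0,"ay":0,"az":0,"jaw":0},{"tx":-1.53,"ty":2.6,"tz":0,"ax":0,"ay":0,"az":0,"jaw":0},{"tx":-1.12,"ty":1.9,"tz":0,"ax":0,"ay":0,"az":0,"jaw":0},{"tx":-0.71,"ty":1.2,"tz":0,"ax":0,"ay":0,"az":0,"jaw":0},{"tx":-0.41,"ty":0.7,"tz":0,"ax":0,"ay":0,"az":0,"jaw":0},{"tx":0,"ty":0,"tz":0,"ax":0,"ay":0,"az":0,"jaw":0}]'
python3 - <<'E'
from h import *
to([412,-310,170.5]);print(get_obs()['width'])
for n in ('top','scene'):
    i,d,C=shot(n,n+'1.png')
    P,uv=cloud(n,d,np.ones(d.shape,bool),C)
    g=i[uv[:,1],uv[:,0]].astype(int); s=(np.abs(P[:,2]-5)<9)&(P[:,1]<-200)&(P[:,1]>-400)&(P[:,0]>330)&(P[:,0]<600)&(g.max(1)<75)
    m=np.zeros(d.shape,np.uint8);m[uv[s,1],uv[s,0]]=1
    l,lab,st,_=cv2.connectedComponentsWithStats(cv2.morphologyEx(m,cv2.MORPH_CLOSE,np.ones((3,3))))
    k=1+np.argmax(st[1:,4]);sel=lab[uv[:,1],uv[:,0]]==k
    print(n,cv2.minAreaRect(P[sel][:,:2].astype(np.float32)))
E
cat > /dev/null
```

```text
t: 7.1
ee_pos: [556.9, -82.8, 226.6]
orientation: [3.141, -0.056, 0.002]
ft_force: [0.4, -0.2, -6.8]
width: 40.4
t: 8.6
ee_pos: [411.5, -309.8, 225.6]
orientation: [-3.141, 0.057, 0.0]
ft_force: [0.4, 0.9, -6.3]
width: 40.1
tcp [ 411.5 -309.8  225.6] psi -2.09 tilt z [-1.e-04  3.e-04 -1.e+00] delta cm tool [0.05 0.01 5.51]
40.052933474456694
top ((447.4235534667969, -304.8924560546875), (249.13829040527344, 123.15164184570312), 9.694028854370117)
scene ((468.1309814453125, -299.47198486328125), (221.52157592773438, 119.1328353881836), 9.69257640838623)
```

View pics/scene1.png

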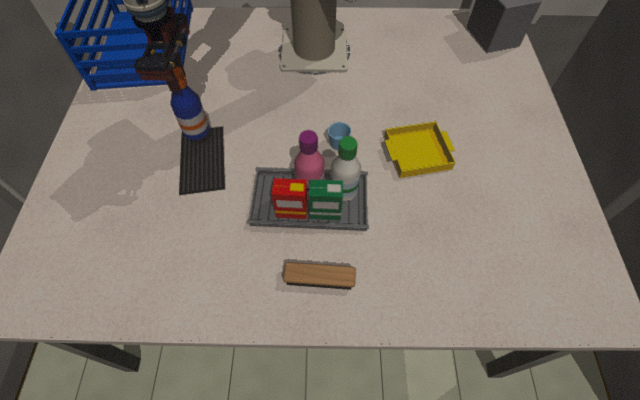

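```bash

python3 -m inch '[{"tx":0.1,"ty":0,"tz":1,"ax":0,"ay":0,"az":0,"jaw":0},{"tx":0.05,"ty":0,"tz":1.5,"ax":0,"ay":0,"az":0,"jaw":0},{"tx":0,"ty":0,"tz":1.4,"ax":0,"ay":0,"az":0,"jaw":0},{"tx":0,"ty":0,"tz":0.8,"ax":0,"ay":0,"az":0,"jaw":0},{"tx":0,"ty":0,"tz":0.4,"ax":0,"ay":0,"az":0,"jaw":0},{"tx":0,"ty":0,"tz":0.2,"ax":0,"ay":0,"az":0,"jaw":0},{"tx":0,"ty":0,"tz":0.1,"ax":0,"ay":0,"az":0,"jaw":0},{"tx":0,"ty":0,"tz":0.1,"ax":0,"ay":0,"az":0,"jaw":0},{"tx":0,"ty":0,"tz":0,"ax":0,"ay":0,"az":0,"jaw":0}]'
```

```text
t: 9.82
ee_pos: [413.3, -309.8, 170.9]
orientation: [3.141, -0.056, 0.0]
ft_force: [0.8, -0.1, -6.5]
width: 39.9
```

```bash

python3 -m inch '[{"tx":0,"ty":0,"tz":0.1,"ax":0,"ay":0,"az":0,"jaw":0},{"tx":0,"ty":0,"tz":0.1,"ax":0,"ay":0,"az":0,"jaw":0},{"tx":0,"ty":0,"tz":0,"ax":0,"ay":0,"az":0,"jaw":0}]'
```

```text
t: 10.2
ee_pos: [413.6, -310.1, 169.8]
orientation: [3.14, -0.056, 0.001]
ft_force: [-2.5, 2.5, 4.3]
width: 39.8
```

```bash

python3 -m inch '[{"tx":0,"ty":0,"tz":0,"ax":0,"ay":0,"az":0,"jaw":1},{"tx":0,"ty":0,"tz":0,"ax":0,"ay":0,"az":0,"jaw":1},{"tx":0,"ty":0,"tz":0,"ax":0,"ay":0,"az":0,"jaw":1},{"tx":0,"ty":0,"tz":0,"ax":0,"ay":0,"az":0,"jaw":1},{"tx":0,"ty":0,"tz":-1,"ax":0,"ay":0,"az":0,"jaw":1},{"tx":0,"ty":0,"tz":-3,"ax":0,"ay":0,"az":0,"jaw":1},{"tx":0,"ty":0,"tz":-3,"ax":0,"ay":0,"az":0,"jaw":1},{"tx":0,"ty":0,"tz":-2,"ax":0,"ay":0,"az":0,"jaw":1},{"tx":0,"ty":0,"tz":0,"ax":0,"ay":0,"az":0,"jaw":1}]'; python3 - <<'E'
from h import *
for n in ('top','wrist'):
    i,d,C=shot(n); caps(n,i,d,C)
to([559.5,0.5,260])
E
```

```text
t: 11.32
ee_pos: [414.1, -310.4, 260.6]
orientation: [3.139, -0.056, 0.005]
ft_force: [0.2, 0.1, -0.1]
width: 88.0
top orange ztop 207.1 mid [ 411.8 -311.7  205.9] circ [ 412. -311.] 19.5 339
top purple ztop 213.2 mid [557.4  -1.3 211.3] circ [557.   -0.9] 18.8 185
wrist orange ztop 205.6 mid [ 412.8 -308.9  203.7] circ [ 412.9 -308.5] 19.6 2287Traceback (most recent call last):
  File "<stdin>", line 3, in <module>
  File "h.py", line 23, in caps
    P,uv=cloud(n,d,m,C);P=P[(P[:,2]>150)&(P[:,2]<230)]
         ~~~~~^^^^^^^^^
  File "h.py", line 8, in cloud
    p=cv2.undistortPoints(np.c_[u,v].astype(np.float64)[:,None],K,D)[:,0]
      ~~~~~~~~~~~~~~~~~~~^^^^^^^^^^^^^^^^^^^^^^^^^^^^^^^^^^^^^^^^^^^
cv2.error: OpenCV(4.12.0) /io/opencv/modules/calib3d/src/undistort.dispatch.cpp:347: error: (-215:Assertion failed) CV_IS_MAT(_src) && CV_IS_MAT(_dst) && (_src->rows == 1 || _src->cols == 1) && (_dst->rows == 1 || _dst->cols == 1) && _src->cols + _src->rows - 1 == _dst->rows + _dst->cols - 1 && (CV_MAT_TYPE(_src->type) == CV_32FC2 || CV_MAT_TYPE(_src->type) == CV_64FC2) && (CV_MAT_TYPE(_dst->type) == CV_32FC2 || CV_MAT_TYPE(_dst->type) == CV_64FC2) in function 'cvUndistortPointsInternal'
```

```bash
sed -i 's/    P,uv=cloud(n,d,m,C);P=P/    if m.sum()<30: continue\n&/' h.py
python3 -m inch '[{"tx":1.67,"ty":-3.95,"tz":0,"ax":0,"ay":0,"az":0,"jaw":1},{"tx":1.67,"ty":-3.95,"tz":0,"ax":0,"ay":0,"az":0,"jaw":1},{"tx":1.67,"ty":-3.95,"tz":0,"ax":0,"ay":0,"az":0,"jaw":1},{"tx":1.67,"ty":-3.95,"tz":0,"ax":0,"ay":0,"az":0,"jaw":1},{"tx":1.67,"ty":-3.95,"tz":0,"ax":0,"ay":0,"az":0,"jaw":1},{"tx":1.67,"ty":-3.95,"tz":0,"ax":0,"ay":0,"az":0,"jaw":1},{"tx":1.67,"ty":-3.95,"tz":0,"ax":0,"ay":0,"az":0,"jaw":1},{"tx":1.67,"ty":-3.95,"tz":0,"ax":0,"ay":0,"az":0,"jaw":1},{"tx":0,"ty":0,"tz":1.5,"ax":0,"ay":0,"az":0,"jaw":1},{"tx":0,"ty":0,"tz":1.5,"ax":0,"ay":0,"az":0,"jaw":1},{"tx":0,"ty":0,"tz":0,"ax":0,"ay":0,"az":0,"jaw":1}]'; python3 - <<'E'
from h import *
to([559.2,0.6,176])
i,d,C=shot('wrist'); caps('wrist',i,d,C)
E
```

```text
t: 12.8
ee_pos: [556.2, 0.3, 226.4]
orientation: [3.141, -0.058, -0.007]
ft_force: [-0.2, -0.4, 1.2]
width: 87.8Traceback (most recent call last):
  File "<stdin>", line 1, in <module>
  File "h.py", line 25
    if len(P)<30: continue
IndentationError: unexpected indent
```

```bash
sed -i -E 's/^ +if m.sum.*/        if m.sum()<30: continue/; s/^ +P,uv=cloud\(n,d,m,C\);P=P/        P,uv=cloud(n,d,m,C);P=P/' h.py; python3 - <<'E'
from h import *
to([559.2,0.6,176])
i,d,C=shot('wrist'); caps('wrist',i,d,C)
E
```

```text
tcp [5.562e+02 3.000e-01 2.264e+02] psi -2.12 tilt z [-4.6e-03 -1.0e-04 -1.0e+00] delta cm tool [ 0.32 -0.04  5.04]
wrist purple ztop 211.5 mid [561.1   1.9 209.9] circ [560.1   2.1] 19.6 2342
wrist green ztop 196.3 mid [563.9  75.4 195. ] circ [563.9  73.5] 11.4 34
```

```bash

python3 -m inch '[{"tx":0.32,"ty":-0.06,"tz":1,"ax":0,"ay":0,"az":0,"jaw":1},{"tx":0,"ty":0,"tz":2,"ax":0,"ay":0,"az":0,"jaw":1},{"tx":0,"ty":0,"tz":1.3,"ax":0,"ay":0,"az":0,"jaw":1},{"tx":0,"ty":0,"tz":0.7,"ax":0,"ay":0,"az":0,"jaw":1},{"tx":0,"ty":0,"tz":0,"ax":0,"ay":0,"az":0,"jaw":1},{"tx":0,"ty":0,"tz":0,"ax":0,"ay":0,"az":0,"jaw":0},{"tx":0,"ty":0,"tz":0,"ax":0,"ay":0,"az":0,"jaw":0},{"tx":0,"ty":0,"tz":0,"ax":0,"ay":0,"az":0,"jaw":0},{"tx":0,"ty":0,"tz":0,"ax":0,"ay":0,"az":0,"jaw":0},{"tx":0,"ty":0,"tz":0,"ax":0,"ay":0,"az":0,"jaw":0},{"tx":0,"ty":0,"tz":0,"ax":0,"ay":0,"az":0,"jaw":0}]'; python3 - <<'E'
from h import *
to([559.2,0.6,176])
E
```

```text
t: 14.22
ee_pos: [561.0, 1.8, 178.7]
orientation: [3.141, -0.056, -0.001]
ft_force: [-1.0, -0.7, 1.7]
width: 39.9
tcp [561.    1.8 178.7] psi -2.05 tilt z [-6.e-04  0.e+00 -1.e+00] delta cm tool [-0.18  0.12  0.27]
```

```bash

python3 -m inch '[{"tx":0,"ty":0,"tz":-0.4,"ax":0,"ay":0,"az":0,"jaw":0},{"tx":0,"ty":0,"tz":-1,"ax":0,"ay":0,"az":0,"jaw":0},{"tx":0,"ty":0,"tz":-1.5,"ax":0,"ay":0,"az":0,"jaw":0},{"tx":0,"ty":0,"tz":-1.5,"ax":0,"ay":0,"az":0,"jaw":0},{"tx":0,"ty":0,"tz":-0.8,"ax":0,"ay":0,"az":0,"jaw":0},{"tx":0,"ty":0,"tz":-0.3,"ax":0,"ay":0,"az":0,"jaw":0},{"tx":0,"ty":0,"tz":0,"ax":0,"ay":0,"az":0,"jaw":0}]'
python3 -m inch '[{"tx":-0.1,"ty":0.8,"tz":0,"ax":0,"ay":0,"az":0,"jaw":0},{"tx":-0.21,"ty":1.8,"tz":0,"ax":0,"ay":0,"az":0,"jaw":0},{"tx":-0.33,"ty":2.8,"tz":0,"ax":0,"ay":0,"az":0,"jaw":0},{"tx":-0.39,"ty":3.3,"tz":0,"ax":0,"ay":0,"az":0,"jaw":0},{"tx":-0.42,"ty":3.5,"tz":0,"ax":0,"ay":0,"az":0,"jaw":0},{"tx":-0.42,"ty":3.5,"tz":0,"ax":0,"ay":0,"az":0,"jaw":0},{"tx":-0.42,"ty":3.5,"tz":0,"ax":0,"ay":0,"az":0,"jaw":0},{"tx":-0.38,"ty":3.2,"tz":0,"ax":0,"ay":0,"az":0,"jaw":0},{"tx":-0.33,"ty":2.8,"tz":0,"ax":0,"ay":0,"az":0,"jaw":0},{"tx":-0.24,"ty":2.0,"tz":0,"ax":0,"ay":0,"az":0,"jaw":0},{"tx":-0.17,"ty":1.4,"tz":0,"ax":0,"ay":0,"az":0,"jaw":0},{"tx":-0.1,"ty":0.8,"tz":0,"ax":0,"ay":0,"az":0,"jaw":0}]'
python3 -m inch '[{"tx":0,"ty":0,"tz":0,"ax":0,"ay":0,"az":0,"jaw":0}]'
python3 - <<'E'
from h import *
to([515.5,-291,177.7])
E
```

```text
t: 15.1
ee_pos: [561.2, 1.8, 233.7]
orientation: [-3.141, 0.056, 0.0]
ft_force: [0.1, -0.3, -4.2]
width: 40.0
t: 16.6
ee_pos: [515.4, -291.4, 233.5]
orientation: [-3.141, 0.057, 0.0]
ft_force: [-0.6, 0.7, -4.3]
width: 39.9
t: 16.73
ee_pos: [515.7, -290.8, 233.6]
orientation: [-3.141, 0.057, 0.0]
ft_force: [-0.3, 0.4, -3.3]
width: 39.8
tcp [ 515.7 -290.8  233.6] psi -2.07 tilt z [-1.e-04  3.e-04 -1.e+00] delta cm tool [-0.02  0.02  5.59]
```

```bash

python3 -m inch '[{"tx":0,"ty":0,"tz":1,"ax":0,"ay":0,"az":0,"jaw":0},{"tx":0,"ty":0,"tz":1.5,"ax":0,"ay":0,"az":0,"jaw":0},{"tx":0,"ty":0,"tz":1.4,"ax":0,"ay":0,"az":0,"jaw":0},{"tx":0,"ty":0,"tz":0.9,"ax":0,"ay":0,"az":0,"jaw":0},{"tx":0,"ty":0,"tz":0.4,"ax":0,"ay":0,"az":0,"jaw":0},{"tx":0,"ty":0,"tz":0.2,"ax":0,"ay":0,"az":0,"jaw":0},{"tx":0,"ty":0,"tz":0.1,"ax":0,"ay":0,"az":0,"jaw":0},{"tx":0,"ty":0,"tz":0.1,"ax":0,"ay":0,"az":0,"jaw":0},{"tx":0,"ty":0,"tz":0,"ax":0,"ay":0,"az":0,"jaw":0}]'
```

```text
t: 17.85
ee_pos: [515.8, -290.8, 177.9]
orientation: [3.141, -0.056, 0.0]
ft_force: [0.2, -0.1, -4.2]
width: 39.5
```

```bash

python3 -m inch '[{"tx":0,"ty":0,"tz":0.1,"ax":0,"ay":0,"az":0,"jaw":0},{"tx":0,"ty":0,"tz":0.05,"ax":0,"ay":0,"az":0,"jaw":0},{"tx":0,"ty":0,"tz":0,"ax":0,"ay":0,"az":0,"jaw":0}]'
```

```text
t: 18.23
ee_pos: [516.0, -291.2, 177.7]
orientation: [3.14, -0.056, 0.002]
ft_force: [-3.3, 0.6, 6.6]
width: 40.0
```

Contact made; release, rise, and check.

```bash

python3 -m inch '[{"tx":0,"ty":0,"tz":0,"ax":0,"ay":0,"az":0,"jaw":1},{"tx":0,"ty":0,"tz":0,"ax":0,"ay":0,"az":0,"jaw":1},{"tx":0,"ty":0,"tz":0,"ax":0,"ay":0,"az":0,"jaw":1},{"tx":0,"ty":0,"tz":0,"ax":0,"ay":0,"az":0,"jaw":1},{"tx":0,"ty":0,"tz":-1,"ax":0,"ay":0,"az":0,"jaw":1},{"tx":0,"ty":0,"tz":-3,"ax":0,"ay":0,"az":0,"jaw":1},{"tx":0,"ty":0,"tz":-3,"ax":0,"ay":0,"az":0,"jaw":1},{"tx":0,"ty":0,"tz":-2,"ax":0,"ay":0,"az":0,"jaw":1},{"tx":0,"ty":0,"tz":0,"ax":0,"ay":0,"az":0,"jaw":1},{"tx":0,"ty":0,"tz":0,"ax":0,"ay":0,"az":0,"jaw":1}]'; python3 - <<'E'
from h import *
to([628,-43.5,200])
for n in ('scene','top','wrist'):
    i,d,C=shot(n,n+'2.png'); caps(n,i,d,C)
    for q in masks_of(n,'stain_carton')[:1]:
        P,uv=cloud(n,d,q['pixels'],C)
        if len(P)<20: continue
        T=P[(P[:,2]>108)&(P[:,2]<125)]
        if len(T)>9: print(q['score'],np.median(P[:,2]),np.median(T[:,2]),cv2.minAreaRect(T[:,:2].astype(np.float32)))
E
```

```text
t: 19.48
ee_pos: [515.3, -290.6, 265.7]
orientation: [-3.141, 0.056, 0.001]
ft_force: [0.5, 0.1, -0.1]
width: 88.0
tcp [ 515.3 -290.6  265.7] psi -2.05 tilt z [-6.e-04  4.e-04 -1.e+00] delta cm tool [ 10.38 -25.09   6.57]
scene orange ztop 202.9 mid [ 418.3 -308.9  201.2] circ [ 418.3 -308.7] 20.7 143
scene purple ztop 208.5 mid [ 519.1 -291.1  206.9] circ [ 519.  -290.1] 20.1 155
scene green ztop 195.4 mid [567.5  88.3 193.5] circ [567.   88.2] 18.5 163
0.97 95.08476691631515 113.85864573132511 ((630.0479125976562, -44.35158920288086), (76.32148742675781, 47.55535125732422), 86.69766235351562)
top orange ztop 206.9 mid [ 412.  -308.7  205.8] circ [ 411.3 -310.7] 18.7 249
0.56 115.11413699128389 115.46563304819713 ((624.7017211914062, -43.96689224243164), (76.01143646240234, 45.37898635864258), 87.21464538574219)
wrist orange ztop 205.5 mid [ 413.9 -309.1  203.6] circ [ 414.  -309.3] 19.7 1774
wrist purple ztop 210.6 mid [ 514.2 -284.6  208.8] circ [ 514.3 -287.1] 18.8 1026
```

View pics/scene2.png

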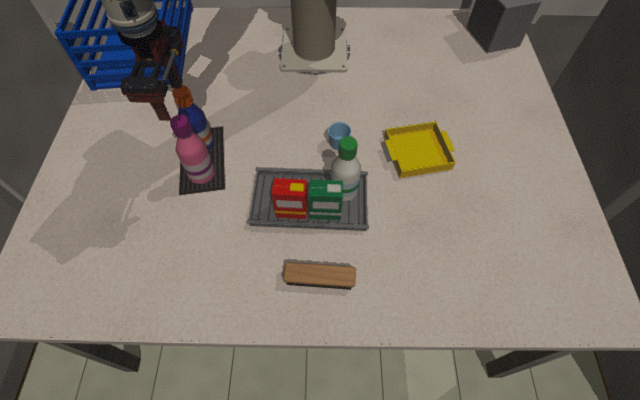

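```bash

python3 -m inch '[{"tx":1.46,"ty":-3.58,"tz":0,"ax":0,"ay":0,"az":0,"jaw":1},{"tx":1.46,"ty":-3.58,"tz":0,"ax":0,"ay":0,"az":0,"jaw":1},{"tx":1.46,"ty":-3.58,"tz":0,"ax":0,"ay":0,"az":0,"jaw":1},{"tx":1.46,"ty":-3.58,"tz":0,"ax":0,"ay":0,"az":0,"jaw":1},{"tx":1.46,"ty":-3.58,"tz":0,"ax":0,"ay":0,"az":0,"jaw":1},{"tx":1.46,"ty":-3.58,"tz":0,"ax":0,"ay":0,"az":0,"jaw":1},{"tx":1.46,"ty":-3.58,"tz":0,"ax":0,"ay":0,"az":0,"jaw":1},{"tx":0,"ty":0,"tz":2.5,"ax":0,"ay":0,"az":1,"jaw":1},{"tx":0,"ty":0,"tz":2.5,"ax":0,"ay":0,"az":0,"jaw":1},{"tx":0,"ty":0,"tz":1.5,"ax":0,"ay":0,"az":0,"jaw":1},{"tx":0,"ty":0,"tz":0,"ax":0,"ay":0,"az":0,"jaw":1},{"tx":0,"ty":0,"tz":0,"ax":0,"ay":0,"az":0,"jaw":1}]'; python3 - <<'E'
from h import *
to([627,-43.5,70])
n='wrist';i,d,C=shot(n,n+'3.png')
for k in ('stain_carton','starch_carton'):
    for q in masks_of(n,k)[:1]:
        P,uv=cloud(n,d,q['pixels'],C)
        T=P[(P[:,2]>108)&(P[:,2]<125)]
        if len(T)>9: print(k,q['score'],np.median(T[:,2]),cv2.minAreaRect(T[:,:2].astype(np.float32)))
E
```

```text
t: 21.28
ee_pos: [627.4, -44.2, 202.0]
orientation: [3.14, -0.084, 0.002]
ft_force: [0.6, -0.3, 1.2]
width: 87.7
tcp [627.4 -44.2 202. ] psi -3.07 tilt z [ 1.2e-03 -1.0e-04 -1.0e+00] delta cm tool [-0.06 -0.07 13.2 ]
stain_carton 0.76 115.64682467012355 ((627.0374145507812, -43.017578125), (75.98979187011719, 45.023311614990234), 87.0478515625)
starch_carton 0.89 115.68367681690847 ((629.374755859375, 41.32866287231445), (76.04344177246094, 44.98557662963867), 87.90603637695312)
```

View pics/wrist3.png

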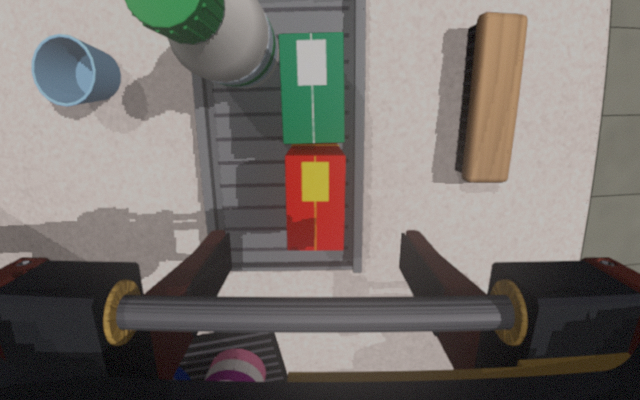

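The red carton is centred between the fingers at about (316,200), and the green carton is clear at (312,88).

```bash

python3 -m inch '[{"tx":-0.04,"ty":-0.1,"tz":2,"ax":0,"ay":0,"az":0,"jaw":1},{"tx":0,"ty":0,"tz":3,"ax":0,"ay":0,"az":0,"jaw":1},{"tx":0,"ty":0,"tz":3,"ax":0,"ay":0,"az":0,"jaw":1},{"tx":0,"ty":0,"tz":3,"ax":0,"ay":0,"az":0,"jaw":1},{"tx":0,"ty":0,"tz":2,"ax":0,"ay":0,"az":0,"jaw":1},{"tx":0,"ty":0,"tz":0,"ax":0,"ay":0,"az":0,"jaw":1},{"tx":0,"ty":0,"tz":0,"ax":0,"ay":0,"az":0,"jaw":0},{"tx":0,"ty":0,"tz":0,"ax":0,"ay":0,"az":0,"jaw":0},{"tx":0,"ty":0,"tz":0,"ax":0,"ay":0,"az":0,"jaw":0},{"tx":0,"ty":0,"tz":0,"ax":0,"ay":0,"az":0,"jaw":0},{"tx":0,"ty":0,"tz":0,"ax":0,"ay":0,"az":0,"jaw":0},{"tx":0,"ty":0,"tz":0,"ax":0,"ay":0,"az":0,"jaw":0}]'
```

```text
t: 22.92
ee_pos: [626.7, -43.0, 71.4]
orientation: [3.14, -0.084, 0.001]
ft_force: [0.3, 1.0, 2.7]
width: 45.0
```

```bash

python3 -m inch '[{"tx":0,"ty":0,"tz":-0.4,"ax":0,"ay":0,"az":0,"jaw":0},{"tx":0,"ty":0,"tz":-1.2,"ax":0,"ay":0,"az":0,"jaw":0},{"tx":0,"ty":0,"tz":-2,"ax":0,"ay":0,"az":0,"jaw":0},{"tx":0,"ty":0,"tz":-2.8,"ax":0,"ay":0,"az":0,"jaw":0},{"tx":0,"ty":0,"tz":-3,"ax":0,"ay":0,"az":0,"jaw":0},{"tx":0,"ty":0,"tz":-3,"ax":0,"ay":0,"az":0,"jaw":0},{"tx":0,"ty":0,"tz":-3,"ax":0,"ay":0,"az":0,"jaw":0},{"tx":0,"ty":0,"tz":-2.8,"ax":0,"ay":0,"az":0,"jaw":0},{"tx":0,"ty":0,"tz":-2,"ax":0,"ay":0,"az":0,"jaw":0},{"tx":0,"ty":0,"tz":-1.2,"ax":0,"ay":0,"az":0,"jaw":0},{"tx":0,"ty":0,"tz":-0.6,"ax":0,"ay":0,"az":0,"jaw":0},{"tx":0,"ty":0,"tz":0,"ax":0,"ay":0,"az":0,"jaw":0}]'
python3 -c "
from h import *
to([434.5,294.7,150])"
```

```text
t: 24.42
ee_pos: [626.3, -43.0, 291.3]
orientation: [-3.14, 0.084, -0.0]
ft_force: [0.2, 0.1, -1.9]
width: 44.9
tcp [626.3 -43.  291.3] psi -3.05 tilt z [ 0.  0. -1.] delta cm tool [-20.95 -32.7   14.13]
```

```bash

python3 -m inch '[{"tx":-0.66,"ty":-1.03,"tz":0,"ax":0,"ay":0,"az":0,"jaw":0},{"tx":-1.54,"ty":-2.39,"tz":0,"ax":0,"ay":0,"az":0,"jaw":0},{"tx":-2.2,"ty":-3.42,"tz":0,"ax":0,"ay":0,"az":0,"jaw":0},{"tx":-2.2,"ty":-3.42,"tz":0,"ax":0,"ay":0,"az":0,"jaw":0},{"tx":-2.2,"ty":-3.42,"tz":0,"ax":0,"ay":0,"az":0,"jaw":0},{"tx":-2.2,"ty":-3.42,"tz":0,"ax":0,"ay":0,"az":0,"jaw":0},{"tx":-2.2,"ty":-3.42,"tz":0,"ax":0,"ay":0,"az":0,"jaw":0},{"tx":-2.2,"ty":-3.42,"tz":0,"ax":0,"ay":0,"az":0,"jaw":0},{"tx":-2.2,"ty":-3.42,"tz":0,"ax":0,"ay":0,"az":0,"jaw":0},{"tx":-1.76,"ty":-2.74,"tz":0,"ax":0,"ay":0,"az":0,"jaw":0},{"tx":-1.1,"ty":-1.71,"tz":0,"ax":0,"ay":0,"az":0,"jaw":0},{"tx":-0.55,"ty":-0.86,"tz":0,"ax":0,"ay":0,"az":0,"jaw":0}]'
python3 -m inch '[{"tx":0,"ty":0,"tz":0.5,"ax":0,"ay":0,"az":-4,"jaw":0},{"tx":0,"ty":0,"tz":1.5,"ax":0,"ay":0,"az":-5,"jaw":0},{"tx":0,"ty":0,"tz":2.5,"ax":0,"ay":0,"az":-5,"jaw":0},{"tx":0,"ty":0,"tz":3,"ax":0,"ay":0,"az":-1,"jaw":0},{"tx":0,"ty":0,"tz":3,"ax":0,"ay":0,"az":0,"jaw":0},{"tx":0,"ty":0,"tz":2.5,"ax":0,"ay":0,"az":0,"jaw":0},{"tx":0,"ty":0,"tz":1.5,"ax":0,"ay":0,"az":0,"jaw":0},{"tx":0,"ty":0,"tz":0.5,"ax":0,"ay":0,"az":0,"jaw":0},{"tx":0,"ty":0,"tz":0,"ax":0,"ay":0,"az":0,"jaw":0}]'
python3 - <<'E'
from h import *
to([434.5,294.7,70])
for n in ('top','scene'): shot(n,n+'4.png')
a,b=[cv2.imread('pics/%s4.png'%n) for n in ('top','scene')]
cv2.imwrite('pics/c4.png',np.hstack([cv2.resize(a[210:340,120:260],(400,371)),cv2.resize(b[80:210,360:500],(400,371))]))
E
```

```text
t: 25.92
ee_pos: [432.7, 295.3, 290.5]
orientation: [3.14, -0.081, -0.002]
ft_force: [0.2, 0.2, -2.4]
width: 44.8
t: 27.05
ee_pos: [434.3, 294.5, 141.4]
orientation: [-3.124, -0.327, -0.0]
ft_force: [0.1, 0.4, -2.2]
width: 44.9
tcp [434.3 294.5 141.4] psi 11.94 tilt z [ 3.e-04  2.e-04 -1.e+00] delta cm tool [ 0.02 -0.01  7.14]
```

View pics/c4.png

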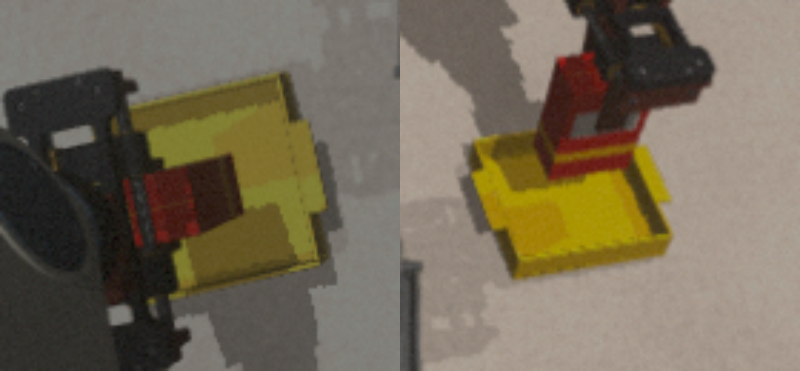

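```bash

python3 -m inch '[{"tx":0,"ty":0,"tz":1,"ax":0,"ay":0,"az":0,"jaw":0},{"tx":0,"ty":0,"tz":2,"ax":0,"ay":0,"az":0,"jaw":0},{"tx":0,"ty":0,"tz":2,"ax":0,"ay":0,"az":0,"jaw":0},{"tx":0,"ty":0,"tz":1.2,"ax":0,"ay":0,"az":0,"jaw":0},{"tx":0,"ty":0,"tz":0.4,"ax":0,"ay":0,"az":0,"jaw":0},{"tx":0,"ty":0,"tz":0.2,"ax":0,"ay":0,"az":0,"jaw":0},{"tx":0,"ty":0,"tz":0.1,"ax":0,"ay":0,"az":0,"jaw":0},{"tx":0,"ty":0,"tz":0.1,"ax":0,"ay":0,"az":0,"jaw":0},{"tx":0,"ty":0,"tz":0,"ax":0,"ay":0,"az":0,"jaw":0}]'
```

```text
t: 28.28
ee_pos: [434.2, 294.5, 71.4]
orientation: [-3.124, -0.327, -0.001]
ft_force: [-0.4, 0.7, -1.7]
width: 44.9
```

```bash

python3 -m inch '[{"tx":0,"ty":0,"tz":0.1,"ax":0,"ay":0,"az":0,"jaw":0},{"tx":0,"ty":0,"tz":0.07,"ax":0,"ay":0,"az":0,"jaw":0},{"tx":0,"ty":0,"tz":0,"ax":0,"ay":0,"az":0,"jaw":0}]'
```

```text
t: 28.65
ee_pos: [434.5, 294.6, 70.2]
orientation: [-3.124, -0.327, -0.001]
ft_force: [-0.8, -1.4, 5.5]
width: 44.8
```

```bash

python3 -m inch '[{"tx":0,"ty":0,"tz":0,"ax":0,"ay":0,"az":0,"jaw":1},{"tx":0,"ty":0,"tz":0,"ax":0,"ay":0,"az":0,"jaw":1},{"tx":0,"ty":0,"tz":0,"ax":0,"ay":0,"az":0,"jaw":1},{"tx":0,"ty":0,"tz":0,"ax":0,"ay":0,"az":0,"jaw":1},{"tx":0,"ty":0,"tz":-1,"ax":0,"ay":0,"az":0,"jaw":1},{"tx":0,"ty":0,"tz":-3,"ax":0,"ay":0,"az":0,"jaw":1},{"tx":0,"ty":0,"tz":-4,"ax":0,"ay":0,"az":0,"jaw":1},{"tx":0,"ty":0,"tz":-5,"ax":0,"ay":0,"az":0,"jaw":1},{"tx":0,"ty":0,"tz":-5,"ax":0,"ay":0,"az":7,"jaw":1},{"tx":0,"ty":0,"tz":-3,"ax":0,"ay":0,"az":7,"jaw":1},{"tx":0,"ty":0,"tz":0,"ax":0,"ay":0,"az":0,"jaw":1},{"tx":0,"ty":0,"tz":0,"ax":0,"ay":0,"az":0,"jaw":1}]'
python3 - <<'E'
from h import *
to([515.5,-290.5,280])
i,d,C=shot('scene','scene5.png')
E
```

```text
t: 30.15
ee_pos: [433.4, 294.0, 278.7]
orientation: [3.141, -0.053, -0.002]
ft_force: [-0.9, -0.1, -0.1]
width: 88.0
tcp [433.4 294.  278.7] psi -1.95 tilt z [-1.e-03 -6.e-04 -1.e+00] delta cm tool [10.19 58.14 -0.1 ]
```

View pics/scene5.png

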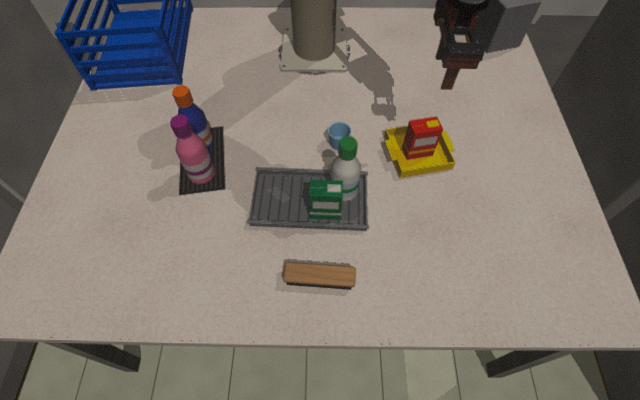

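```bash

python3 -m inch '[{"tx":0.85,"ty":4.85,"tz":0,"ax":0,"ay":0,"az":0,"jaw":1},{"tx":0.85,"ty":4.85,"tz":0,"ax":0,"ay":0,"az":0,"jaw":1},{"tx":0.85,"ty":4.85,"tz":0,"ax":0,"ay":0,"az":0,"jaw":1},{"tx":0.85,"ty":4.85,"tz":0,"ax":0,"ay":0,"az":0,"jaw":1},{"tx":0.85,"ty":4.85,"tz":0,"ax":0,"ay":0,"az":0,"jaw":1},{"tx":0.85,"ty":4.85,"tz":0,"ax":0,"ay":0,"az":0,"jaw":1},{"tx":0.85,"ty":4.85,"tz":0,"ax":0,"ay":0,"az":0,"jaw":1},{"tx":0.85,"ty":4.85,"tz":0,"ax":0,"ay":0,"az":0,"jaw":1},{"tx":0.85,"ty":4.85,"tz":0,"ax":0,"ay":0,"az":0,"jaw":1},{"tx":0.85,"ty":4.85,"tz":0,"ax":0,"ay":0,"az":0,"jaw":1},{"tx":0.85,"ty":4.85,"tz":0,"ax":0,"ay":0,"az":0,"jaw":1},{"tx":0.85,"ty":4.85,"tz":0,"ax":0,"ay":0,"az":0,"jaw":1}]'
python3 -m inch '[{"tx":0,"ty":0,"tz":2,"ax":0,"ay":0,"az":0,"jaw":1},{"tx":0,"ty":0,"tz":1.5,"ax":0,"ay":0,"az":0,"jaw":1},{"tx":0,"ty":0,"tz":0,"ax":0,"ay":0,"az":0,"jaw":1},{"tx":0,"ty":0,"tz":0,"ax":0,"ay":0,"az":0,"jaw":1}]'
python3 - <<'E'
from h import *
to([515.8,-290.8,177.7])
i,d,C=shot('wrist'); caps('wrist',i,d,C)
E
```

```text
t: 31.7
ee_pos: [514.4, -292.1, 277.5]
orientation: [-3.139, 0.055, 0.004]
ft_force: [0.1, 0.6, -0.3]
width: 88.0
t: 32.2
ee_pos: [515.3, -290.3, 244.6]
orientation: [-3.141, 0.055, 0.0]
ft_force: [0.6, 0.2, 0.2]
width: 87.8
tcp [ 515.3 -290.3  244.6] psi -1.99 tilt z [-2.e-04  1.e-04 -1.e+00] delta cm tool [0.05 0.05 6.69]
wrist orange ztop 205.5 mid [ 413.8 -308.3  203.8] circ [ 414.  -309.4] 19.8 2011
wrist purple ztop 210.5 mid [ 514.1 -284.6  208.4] circ [ 514.1 -287.9] 18.6 855
```

```bash

python3 -m inch '[{"tx":0.05,"ty":0.05,"tz":1.5,"ax":0,"ay":0,"az":0,"jaw":1},{"tx":0,"ty":0,"tz":2.5,"ax":0,"ay":0,"az":0,"jaw":1},{"tx":0,"ty":0,"tz":2,"ax":0,"ay":0,"az":0,"jaw":1},{"tx":0,"ty":0,"tz":0.7,"ax":0,"ay":0,"az":0,"jaw":1},{"tx":0,"ty":0,"tz":0,"ax":0,"ay":0,"az":0,"jaw":1},{"tx":0,"ty":0,"tz":0,"ax":0,"ay":0,"az":0,"jaw":0},{"tx":0,"ty":0,"tz":0,"ax":0,"ay":0,"az":0,"jaw":0},{"tx":0,"ty":0,"tz":0,"ax":0,"ay":0,"az":0,"jaw":0},{"tx":0,"ty":0,"tz":0,"ax":0,"ay":0,"az":0,"jaw":0},{"tx":0,"ty":0,"tz":0,"ax":0,"ay":0,"az":0,"jaw":0},{"tx":0,"ty":0,"tz":0,"ax":0,"ay":0,"az":0,"jaw":0}]'
python3 -m inch '[{"tx":0,"ty":0,"tz":-0.4,"ax":0,"ay":0,"az":0,"jaw":0},{"tx":0,"ty":0,"tz":-1,"ax":0,"ay":0,"az":0,"jaw":0},{"tx":0,"ty":0,"tz":-1.5,"ax":0,"ay":0,"az":0,"jaw":0},{"tx":0,"ty":0,"tz":-1.5,"ax":0,"ay":0,"az":0,"jaw":0},{"tx":0,"ty":0,"tz":-0.8,"ax":0,"ay":0,"az":0,"jaw":0},{"tx":0,"ty":0,"tz":-0.3,"ax":0,"ay":0,"az":0,"jaw":0},{"tx":0,"ty":0,"tz":0,"ax":0,"ay":0,"az":0,"jaw":0}]'
python3 -c "
from h import *
to([560,1.5,178.5])"
```

```text
t: 33.62
ee_pos: [515.4, -291.4, 177.5]
orientation: [-3.141, 0.056, 0.001]
ft_force: [-1.2, -0.2, 1.9]
width: 40.0
t: 34.5
ee_pos: [515.5, -291.3, 232.5]
orientation: [3.141, -0.056, 0.0]
ft_force: [-0.6, 0.1, -4.2]
width: 39.9
tcp [ 515.5 -291.3  232.5] psi -2.05 tilt z [ 0. -0. -1.] delta cm tool [  3.39 -29.42   5.4 ]
```

```bash

python3 -m inch '[{"tx":0.1,"ty":-0.8,"tz":0,"ax":0,"ay":0,"az":0,"jaw":0},{"tx":0.2,"ty":-1.8,"tz":0,"ax":0,"ay":0,"az":0,"jaw":0},{"tx":0.32,"ty":-2.8,"tz":0,"ax":0,"ay":0,"az":0,"jaw":0},{"tx":0.38,"ty":-3.3,"tz":0,"ax":0,"ay":0,"az":0,"jaw":0},{"tx":0.4,"ty":-3.5,"tz":0,"ax":0,"ay":0,"az":0,"jaw":0},{"tx":0.4,"ty":-3.5,"tz":0,"ax":0,"ay":0,"az":0,"jaw":0},{"tx":0.4,"ty":-3.5,"tz":0,"ax":0,"ay":0,"az":0,"jaw":0},{"tx":0.37,"ty":-3.2,"tz":0,"ax":0,"ay":0,"az":0,"jaw":0},{"tx":0.32,"ty":-2.8,"tz":0,"ax":0,"ay":0,"az":0,"jaw":0},{"tx":0.23,"ty":-2.0,"tz":0,"ax":0,"ay":0,"az":0,"jaw":0},{"tx":0.16,"ty":-1.4,"tz":0,"ax":0,"ay":0,"az":0,"jaw":0},{"tx":0.1,"ty":-0.8,"tz":0,"ax":0,"ay":0,"az":0,"jaw":0}]'
python3 -m inch '[{"tx":0,"ty":0,"tz":0,"ax":0,"ay":0,"az":0,"jaw":0},{"tx":0,"ty":0,"tz":0,"ax":0,"ay":0,"az":0,"jaw":0}]'
python3 - <<'E'
from h import *
to([560,1.5,178.5])
i,d,C=shot('scene','scene6.png')
E
```

```text
t: 36.0
ee_pos: [559.9, 1.9, 232.4]
orientation: [3.141, -0.056, -0.0]
ft_force: [0.2, 0.5, -4.6]
width: 39.9
t: 36.25
ee_pos: [559.8, 0.7, 232.4]
orientation: [3.141, -0.057, -0.0]
ft_force: [0.5, 0.1, -4.1]
width: 39.8
tcp [559.8   0.7 232.4] psi -2.08 tilt z [-2.e-04 -2.e-04 -1.e+00] delta cm tool [ 0.01 -0.09  5.39]
```

View pics/scene6.png

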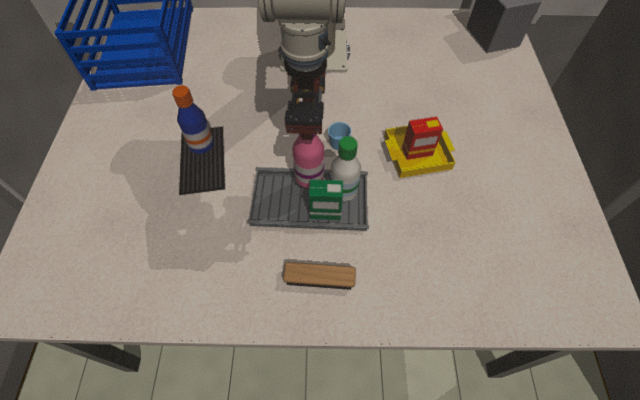

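The pink bottle hangs upright over its slot at (308,160), clear of the white bottle. Lowering it.

```bash

python3 -m inch '[{"tx":0,"ty":-0.06,"tz":1,"ax":0,"ay":0,"az":0,"jaw":0},{"tx":0,"ty":0,"tz":1.5,"ax":0,"ay":0,"az":0,"jaw":0},{"tx":0,"ty":0,"tz":1.4,"ax":0,"ay":0,"az":0,"jaw":0},{"tx":0,"ty":0,"tz":0.7,"ax":0,"ay":0,"az":0,"jaw":0},{"tx":0,"ty":0,"tz":0.3,"ax":0,"ay":0,"az":0,"jaw":0},{"tx":0,"ty":0,"tz":0.2,"ax":0,"ay":0,"az":0,"jaw":0},{"tx":0,"ty":0,"tz":0.1,"ax":0,"ay":0,"az":0,"jaw":0},{"tx":0,"ty":0,"tz":0.1,"ax":0,"ay":0,"az":0,"jaw":0},{"tx":0,"ty":0,"tz":0,"ax":0,"ay":0,"az":0,"jaw":0}]'
```

```text
t: 37.42
ee_pos: [560.0, 1.9, 179.6]
orientation: [-3.141, 0.056, -0.0]
ft_force: [-0.3, 0.1, -4.3]
width: 39.8
```

```bash

python3 -m inch '[{"tx":0,"ty":0,"tz":0.1,"ax":0,"ay":0,"az":0,"jaw":0},{"tx":0,"ty":0,"tz":0.07,"ax":0,"ay":0,"az":0,"jaw":0},{"tx":0,"ty":0,"tz":0,"ax":0,"ay":0,"az":0,"jaw":0}]'
```

```text
t: 37.8
ee_pos: [560.2, 1.8, 178.5]
orientation: [-3.141, 0.056, -0.001]
ft_force: [-2.0, -0.4, 4.5]
width: 39.8
```

```bash

python3 -m inch '[{"tx":0,"ty":0,"tz":0,"ax":0,"ay":0,"az":0,"jaw":1},{"tx":0,"ty":0,"tz":0,"ax":0,"ay":0,"az":0,"jaw":1},{"tx":0,"ty":0,"tz":0,"ax":0,"ay":0,"az":0,"jaw":1},{"tx":0,"ty":0,"tz":0,"ax":0,"ay":0,"az":0,"jaw":1},{"tx":0,"ty":0,"tz":-1,"ax":0,"ay":0,"az":0,"jaw":1},{"tx":0,"ty":0,"tz":-3,"ax":0,"ay":0,"az":0,"jaw":1},{"tx":0,"ty":0,"tz":-3,"ax":0,"ay":0,"az":0,"jaw":1},{"tx":0,"ty":0,"tz":-1.5,"ax":0,"ay":0,"az":0,"jaw":1}]'
python3 -m inch '[{"tx":-1.69,"ty":3.96,"tz":0,"ax":0,"ay":0,"az":0,"jaw":1},{"tx":-1.69,"ty":3.96,"tz":0,"ax":0,"ay":0,"az":0,"jaw":1},{"tx":-1.69,"ty":3.96,"tz":0,"ax":0,"ay":0,"az":0,"jaw":1},{"tx":-1.69,"ty":3.96,"tz":0,"ax":0,"ay":0,"az":0,"jaw":1},{"tx":-1.69,"ty":3.96,"tz":0,"ax":0,"ay":0,"az":0,"jaw":1},{"tx":-1.69,"ty":3.96,"tz":0,"ax":0,"ay":0,"az":0,"jaw":1},{"tx":-1.69,"ty":3.96,"tz":0,"ax":0,"ay":0,"az":0,"jaw":1},{"tx":-1.69,"ty":3.96,"tz":0,"ax":0,"ay":0,"az":0,"jaw":1},{"tx":0,"ty":0,"tz":2,"ax":0,"ay":0,"az":0,"jaw":1},{"tx":0,"ty":0,"tz":0,"ax":0,"ay":0,"az":0,"jaw":1},{"tx":0,"ty":0,"tz":0,"ax":0,"ay":0,"az":0,"jaw":1}]'
python3 - <<'E'
from h import *
to([413.6,-310,170])
for n in ('top','scene'):
    i,d,C=shot(n); caps(n,i,d,C)
E
```

```text
t: 38.8
ee_pos: [560.8, 1.8, 265.0]
orientation: [-3.141, 0.056, -0.005]
ft_force: [0.2, 0.3, -0.3]
width: 87.8
t: 40.17
ee_pos: [413.7, -309.7, 243.1]
orientation: [-3.141, 0.056, -0.0]
ft_force: [0.4, 0.4, 0.3]
width: 87.7
tcp [ 413.7 -309.7  243.1] psi -2.03 tilt z [ 0.e+00  1.e-04 -1.e+00] delta cm tool [-0.01  0.03  7.31]
top orange ztop 207.1 mid [ 412.1 -310.6  205.3] circ [ 411.7 -310.6] 20.1 342
top purple ztop 212.7 mid [ 5.565e+02 -3.000e-01  2.108e+02] circ [ 5.568e+02 -1.000e-01] 19.0 166
scene orange ztop 203.0 mid [ 416.2 -308.3  201.2] circ [ 417.2 -308.4] 21.4 144
scene purple ztop 210.6 mid [563.9   1.  208.6] circ [564.1   1.1] 18.3 170
scene green ztop 195.8 mid [566.6  88.3 193.7] circ [566.5  87.5] 19.6 169
```

Softener reads within 1–2 mm of its start values in both views. Now the detergent.

```bash

python3 -m inch '[{"tx":0,"ty":0.03,"tz":1.5,"ax":0,"ay":0,"az":0,"jaw":1},{"tx":0,"ty":0,"tz":3,"ax":0,"ay":0,"az":0,"jaw":1},{"tx":0,"ty":0,"tz":2,"ax":0,"ay":0,"az":0,"jaw":1},{"tx":0,"ty":0,"tz":0.8,"ax":0,"ay":0,"az":0,"jaw":1},{"tx":0,"ty":0,"tz":0,"ax":0,"ay":0,"az":0,"jaw":1},{"tx":0,"ty":0,"tz":0,"ax":0,"ay":0,"az":0,"jaw":0},{"tx":0,"ty":0,"tz":0,"ax":0,"ay":0,"az":0,"jaw":0},{"tx":0,"ty":0,"tz":0,"ax":0,"ay":0,"az":0,"jaw":0},{"tx":0,"ty":0,"tz":0,"ax":0,"ay":0,"az":0,"jaw":0},{"tx":0,"ty":0,"tz":0,"ax":0,"ay":0,"az":0,"jaw":0},{"tx":0,"ty":0,"tz":0,"ax":0,"ay":0,"az":0,"jaw":0}]'
python3 -m inch '[{"tx":0,"ty":0,"tz":-0.4,"ax":0,"ay":0,"az":0,"jaw":0},{"tx":0,"ty":0,"tz":-1,"ax":0,"ay":0,"az":0,"jaw":0},{"tx":0,"ty":0,"tz":-1.5,"ax":0,"ay":0,"az":0,"jaw":0},{"tx":0,"ty":0,"tz":-1.5,"ax":0,"ay":0,"az":0,"jaw":0},{"tx":0,"ty":0,"tz":-0.8,"ax":0,"ay":0,"az":0,"jaw":0},{"tx":0,"ty":0,"tz":-0.3,"ax":0,"ay":0,"az":0,"jaw":0},{"tx":0,"ty":0,"tz":0,"ax":0,"ay":0,"az":0,"jaw":0}]'
python3 -c "
from h import *
to([556.9,-83.2,171])"
```

```text
t: 41.65
ee_pos: [413.4, -310.3, 169.9]
orientation: [3.141, -0.057, -0.0]
ft_force: [-0.7, 0.1, 1.3]
width: 40.1
t: 42.52
ee_pos: [413.4, -310.2, 224.8]
orientation: [3.141, -0.056, 0.0]
ft_force: [0.3, -0.8, -6.3]
width: 39.9
tcp [ 413.4 -310.2  224.8] psi -2.05 tilt z [ 0. -0. -1.] delta cm tool [ 13.53 -23.2    5.38]
```

```bash

python3 -m inch '[{"tx":0.46,"ty":-0.8,"tz":0,"ax":0,"ay":0,"az":0,"jaw":0},{"tx":1.05,"ty":-1.8,"tz":0,"ax":0,"ay":0,"az":0,"jaw":0},{"tx":1.51,"ty":-2.6,"tz":0,"ax":0,"ay":0,"az":0,"jaw":0},{"tx":1.69,"ty":-2.9,"tz":0,"ax":0,"ay":0,"az":0,"jaw":0},{"tx":1.69,"ty":-2.9,"tz":0,"ax":0,"ay":0,"az":0,"jaw":0},{"tx":1.69,"ty":-2.9,"tz":0,"ax":0,"ay":0,"az":0,"jaw":0},{"tx":1.69,"ty":-2.9,"tz":0,"ax":0,"ay":0,"az":0,"jaw":0},{"tx":1.51,"ty":-2.6,"tz":0,"ax":0,"ay":0,"az":0,"jaw":0},{"tx":1.1,"ty":-1.9,"tz":0,"ax":0,"ay":0,"az":0,"jaw":0},{"tx":0.7,"ty":-1.2,"tz":0,"ax":0,"ay":0,"az":0,"jaw":0},{"tx":0.44,"ty":-0.7,"tz":0,"ax":0,"ay":0,"az":0,"jaw":0},{"tx":0,"ty":0,"tz":0,"ax":0,"ay":0,"az":0,"jaw":0}]'
python3 - <<'E'
from h import *
to([556.9,-83.2,171])
i,d,C=shot('scene','scene7.png')
E
```

```text
t: 44.02
ee_pos: [557.0, -83.1, 224.6]
orientation: [3.141, -0.056, -0.001]
ft_force: [-0.2, -0.6, -6.3]
width: 40.3
tcp [557.  -83.1 224.6] psi -2.03 tilt z [-4.e-04 -1.e-04 -1.e+00] delta cm tool [-0.01  0.01  5.36]
```

View pics/scene7.png

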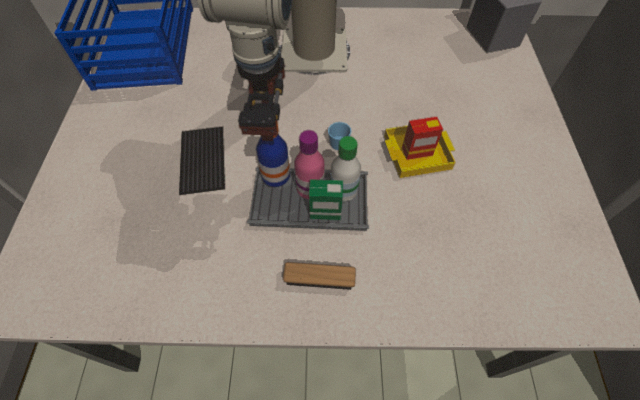

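The blue bottle hangs over its slot at (272,160), beside the pink one standing at (309,160).

```bash

python3 -m inch '[{"tx":0,"ty":0,"tz":1,"ax":0,"ay":0,"az":0,"jaw":0},{"tx":0,"ty":0,"tz":1.5,"ax":0,"ay":0,"az":0,"jaw":0},{"tx":0,"ty":0,"tz":1.4,"ax":0,"ay":0,"az":0,"jaw":0},{"tx":0,"ty":0,"tz":0.7,"ax":0,"ay":0,"az":0,"jaw":0},{"tx":0,"ty":0,"tz":0.3,"ax":0,"ay":0,"az":0,"jaw":0},{"tx":0,"ty":0,"tz":0.2,"ax":0,"ay":0,"az":0,"jaw":0},{"tx":0,"ty":0,"tz":0.1,"ax":0,"ay":0,"az":0,"jaw":0},{"tx":0,"ty":0,"tz":0.1,"ax":0,"ay":0,"az":0,"jaw":0},{"tx":0,"ty":0,"tz":0,"ax":0,"ay":0,"az":0,"jaw":0}]'
```

```text
t: 45.2
ee_pos: [557.1, -83.2, 171.9]
orientation: [3.141, -0.056, 0.0]
ft_force: [-0.6, 0.1, -5.4]
width: 39.9
```

```bash

python3 -m inch '[{"tx":0,"ty":0,"tz":0.1,"ax":0,"ay":0,"az":0,"jaw":0},{"tx":0,"ty":0,"tz":0.07,"ax":0,"ay":0,"az":0,"jaw":0},{"tx":0,"ty":0,"tz":0,"ax":0,"ay":0,"az":0,"jaw":0}]'
```

```text
t: 45.58
ee_pos: [557.3, -83.3, 170.9]
orientation: [3.141, -0.056, 0.001]
ft_force: [-2.8, 0.8, 3.8]
width: 39.5
```

```bash

python3 -m inch '[{"tx":0,"ty":0,"tz":0,"ax":0,"ay":0,"az":0,"jaw":1},{"tx":0,"ty":0,"tz":0,"ax":0,"ay":0,"az":0,"jaw":1},{"tx":0,"ty":0,"tz":0,"ax":0,"ay":0,"az":0,"jaw":1},{"tx":0,"ty":0,"tz":0,"ax":0,"ay":0,"az":0,"jaw":1},{"tx":0,"ty":0,"tz":-1,"ax":0,"ay":0,"az":0,"jaw":1},{"tx":0,"ty":0,"tz":-3,"ax":0,"ay":0,"az":0,"jaw":1},{"tx":0,"ty":0,"tz":-4,"ax":0,"ay":0,"az":0,"jaw":1},{"tx":0,"ty":0,"tz":-3,"ax":0,"ay":0,"az":0,"jaw":1},{"tx":-1.5,"ty":4,"tz":0,"ax":0,"ay":0,"az":0,"jaw":1},{"tx":-1.5,"ty":4,"tz":0,"ax":0,"ay":0,"az":0,"jaw":1},{"tx":-1,"ty":3,"tz":0,"ax":0,"ay":0,"az":0,"jaw":1},{"tx":0,"ty":0,"tz":0,"ax":0,"ay":0,"az":0,"jaw":1}]'
python3 -m inch '[{"tx":-1.5,"ty":4,"tz":0,"ax":0,"ay":0,"az":0,"jaw":1},{"tx":-1.5,"ty":4,"tz":0,"ax":0,"ay":0,"az":0,"jaw":1},{"tx":0,"ty":0,"tz":0,"ax":0,"ay":0,"az":0,"jaw":1},{"tx":0,"ty":0,"tz":0,"ax":0,"ay":0,"az":0,"jaw":1},{"tx":0,"ty":0,"tz":0,"ax":0,"ay":0,"az":0,"jaw":1}]'
python3 - <<'E'
from h import *
for n in ('top','scene'):
    i,d,C=shot(n,n+'8.png'); caps(n,i,d,C)
    for k in ('stain_carton','starch_carton','dosing_cup','lint_brush'):
        for q in masks_of(n,k)[:1]:
            P,_=cloud(n,d,q['pixels'],C)
            if len(P)<20: continue
            zt=np.percentile(P[:,2],98);T=P[P[:,2]>zt-6];print(k,round(q['score'],2),zt.round(1),((T.min(0)+T.max(0))/2).round(1))
E
```

```text
t: 47.08
ee_pos: [512.6, -193.2, 280.8]
orientation: [3.141, -0.061, 0.001]
ft_force: [0.1, 0.1, -0.1]
width: 88.2
t: 47.7
ee_pos: [480.8, -269.4, 280.2]
orientation: [-3.141, 0.054, -0.0]
ft_force: [-0.3, -0.3, -0.4]
width: 88.1
top orange ztop 207.8 mid [555.1 -84.1 206.1] circ [555.  -84.2] 19.7 369
top purple ztop 212.7 mid [ 5.565e+02 -4.000e-01  2.109e+02] circ [ 5.57e+02 -1.00e-01] 19.1 175
stain_carton 0.91 117.8 [433.4 292.5 115.6]
starch_carton 0.95 118.5 [626.3  40.4 116.4]
dosing_cup 0.82 57.7 [403.8  76.   55.7]
lint_brush 0.82 43.1 [801.2  26.6  41.2]
scene orange ztop 205.1 mid [561.8 -83.3 203.6] circ [561.  -84.9] 20.3 198
scene purple ztop 210.3 mid [563.6   1.  209. ] circ [564.2   1.7] 18.8 178
scene green ztop 195.5 mid [567.7  88.3 193.6] circ [567.3  88. ] 18.3 170
stain_carton 0.87 114.6 [438.5 293.4 112.8]
starch_carton 0.97 116.2 [632.4  40.5 114.6]
dosing_cup 0.96 55.3 [467.9  77.  121.9]
lint_brush 0.92 41.6 [808.1  27.   39.4]
```

View pics/top8.png

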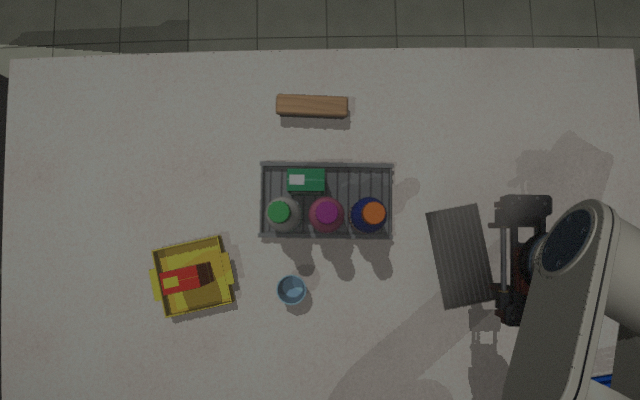

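The caps are back at (374,212), (327,212) and (279,212). The red carton is in the yellow tray at (181,278), and the rest is where it was at the start. Handing in.

```bash
python3 -c "
from workcell import ctrl
print(ctrl.close_job())"
```

```text
the job is handed in; nothing more can be done
None
```

The job is done and handed in, about 48 s into the 112 s limit; the system gave no verdict. I set the blue detergent and pink softener bottles aside on the drip mat. The red carton went upright into the yellow order tray, and both bottles then went back to their places.

- **Bottles put back:** in both fixed cameras each cap reads within about 2 mm of its start, at its original height.
- **Red carton:** its top reads 115–118 mm, as it should standing on the tray floor, and it is within a few mm of the tray centre.
- **Left alone:** the green carton and the brush read within about 1 mm of their start. The bleach bottle does too, in the scene camera only.
- **Gripper:** it was open and clear of everything.

**Readings that disagreed:**
- The top and scene cameras differ by a steady 5–7 mm in x, so I compared each only with itself.
- In the scene camera the cup could not be located, because the reading mixed with another object at the start and at the end. The top camera shows it within about 1 mm of its start.
- In the first pictures the networks missed or mislabelled a few things, so I measured the caps by colour.

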